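# Swing the dosing spout over the empty mould and report ready

### The job

Get the chocolate dosing station ready to fill the one empty mould: push the swivelling steel spout round with a fingertip, gently and without gripping it, until its nozzle hangs over the middle of the empty white mould. Only then press the green button on the control box fully down and let it go, and draw back. Leave the moulds where they stand, do not press the red button, and do not disturb anything else on the table.

Things in the scene. Friction and masses are not known exactly. Their poses are not given: they have to be found in the camera images.
- unit: Dosing unit, fixed. Origin: on the table under the axis of its upright steel column (42 mm diameter, foot flange 110 mm). +x points to its pump housing, 190 x 280 x 120 mm, centred 155 mm behind the column. Three flat arms fan out from the foot on the -x side (0 and about 0.9 rad either way), each with a round rest plate 112 mm across, 5 mm thick, 190 mm from the axis, carrying one mould.
- spout_arm: Swivelling spout: level steel tube, 22 mm diameter. Origin: on the column's axis, 145 mm above the table, on the tube's centre line (hub 52 mm wide, top 158 mm). The tube runs 195 mm along its -x, then turns down to the nozzle. Turns only about the vertical, 1.4 rad each way from the unit's -x; friction 0.3 N m, light damping, no spring, stays where left. It starts between two moulds.
- nozzle (a point): Centre of the lower end of the black nozzle (28 mm diameter), 190 mm from the swing axis, 89 mm above the table, 44 mm above the mould rims.
- empty_mould: The empty mould: round open white plastic dish, white inside, 96 mm diameter at the rim, 72 mm at the foot, 40 mm high, 4 mm wall, about 0.25 kg, loose on one of the three rest plates (rim 45 mm above the table). Origin: centre of its underside; z up. Its centre is 183 to 197 mm from the swing axis.
- filled_mould_a: A mould of the same shape already filled with set dark brown chocolate, 0.45 kg, standing loose on another rest plate. Origin: centre of its underside. To be left alone.
- filled_mould_b: The other filled mould, as filled_mould_a. To be left alone.
- panel: Control box, fixed, grey with white face, 130 x 80 x 45 mm (x, y, z), on the table at the left or the right of the moulds. Origin: centre of its underside. The green button is 33 mm from its centre on its -x side (nearer the robot), the red one 33 mm on its +x side, both on top.
- green_top (a point): Centre of the top face of the green push button (28 mm diameter) on the control box; pressed straight down. Spring: fully down takes 5 N, travel 6 mm.
- green (a joint): Travel of the green button (m): 0 released, 0.006 fully down.
- red (a joint): Travel of the red button (m): 0 released, 0.006 fully down. To be left alone.
- tub: Loose blue plastic tub, 110 x 80 x 50 mm, open on top, standing on the other side from the control box. Origin: centre of its underside.
- spatula: Loose spatula with white handle, 260 mm long, lying crosswise on the table in front of the robot base. Origin: its underside at mid-length or thereabouts.
- jar: Loose amber glass jar with white lid, 70 mm diameter, 100 mm high, at the left. Origin: centre of its underside.
- cup: Loose white cup, 72 mm diameter at the rim, 80 mm high, at the right. Origin: centre of its underside.
There are look-alikes about, which are no part of the job. There is more than one size of the panel; the job needs the largest. Leave any orange or purple look-alike of the empty_mould alone.

How it is judged:
By the outcome, as a careful person would: the job done as asked, in the order asked, and still so for the second after the job is handed in, with the robot touching nothing.
It also fails if it takes over 51 s, if anything falls off the work surface, if the arm or the gripper's body presses on something with over 40 N, if the wrist force passes 120 N, or if a joint passes its speed limit or range.

### The arm

A 6-joint arm with a two-finger parallel gripper is mounted at the origin on the work surface. World frame = base frame: x ahead of the robot, y to its left, z up, the work surface at z = 0. Lengths are in m, angles in rad, forces in N, time in s.
With the tool pointing down it reaches from about 0.375 to 0.9 m from the base axis. Payload 3.1 kg.
Tool frame: the origin (TCP) lies where the fingers leave the gripper's body, on its centre line; the fingertips stand 70 mm ahead of it and the grasp point (between the pads) lies 51 mm ahead of it (robot.tip_reach is the distance from the TCP to the fingertips, in m); z points along the fingers, y is the line along which they close (so a half turn about z gives the same grasp; the last joint's range is limited). The gripper opens to 87 mm and grips with 3 to 60 N. Pads are 19 mm wide; open, the fingers measure 117 mm over their backs; the gripper's body (75 mm by 190 mm) begins 51 mm behind the grasp point.
Start: joints at [-1.498, 0.527, 1.433, -0, 1.181, -0.178], TCP at [0.155, -0.605, 0.292] pointing down, gripper open.
Joint ranges: [-3.08, 3.08], [-0.75, 2.2], [0.22, 2.44], [-1.43, 4.57], [0, 2.65], [-2.85, 2.85]. Speed limits (rad/s): [2.79, 2.79, 3.14, 3.14, 3.14, 3.14].

### API

Orientations are given as a unit quaternion [x, y, z, w].
In Python, from rig import robot gives the robot as it stands.
- The arm moves only by the tool carry_out, never from a script. Its argument "rows" is a list that holds one entry, the list of rows, each a list of 6 numbers: the shift along the tool's x, y, z in mm, then the turn, a rotation vector about the tool's x, y, z in units of 8 degrees (1.0 is 8 degrees). A call has 1 to 20 rows; each row is the pose to reach, as a shift and turn from the pose commanded when the call began, along the tool's axes at that moment; what a row does not reach only later rows make up. A row lasts 1/10 s, in which the tool goes at most 50 mm and 8.59 degrees, less where a joint would pass 70% of its speed; a pose out of reach is approached as far as the arm can. A call with a gripper value outside its range is refused whole. "fingers" is the opening, from 0 (shut) to 1 (fully open), set as the call begins (left out, the last holds). The fingers move at their own pace and stop on an object; "grip_force" is the grip in N (left out, the last holds). Time passes only in rows, so rows that repeat a pose let the fingers close. It gives the time, the measured TCP pose, the force and the opening at its end, in the units of the state.
- robot.get_obs(): the state, without advancing time (a new reading comes with each control period).
- robot.camera(name): name is "scene" or "top" or "wrist"; returns a dict with "color" (400x640x3 uint8, red, green, blue), "depth" (400x640 float32, m along the optical axis (not along the pixel's ray), 0 where there is no reading), "K" (3x3 intrinsics, pixels), "camera_from_world" (4x4, takes a point from world to camera coordinates). Camera axes: x right, y down, z forward; pixel columns grow to the right and rows downward; lengths in m; the calibration is good to about 2 mm. A picture is of the moment at which its call begins.
- robot.hand_in(): hands the job in, once; it reports no verdict.
The state is a dict: "time": time; "q": joint angles; "joint_velocities": joint speeds; "joint_torque": joint torques, N m; "position": TCP position; "tool_rot": TCP orientation; "ft_force": force on the tool from outside, world axes, zero at the start; "moment": the same for the moment, N m; "grip_width": finger opening in m.
Only numpy, scipy, OpenCV 4.12 (cv2) and the standard library are available. Lean on these libraries where they do the work, as an engineer would, in place of code of your own. Each camera call takes 0.05 s, during which the arm holds its last target. There are 200 camera calls.

## Working session

There is one attempt and no reset: what is moved stays moved. The work goes in short steps, Python scripts to look and compute and a tool call to move; the robot and the scene stay as the last step left them, time stands still between calls to the robot, and variables do not carry over. Pictures are saved under pics/ and viewed, on a budget of 10 in all, crops included, one or two more only if the job needs it, and the job is handed in when it is done.

Besides the shell and the picture viewer there is one more tool, called as name([rows], argument=value, ...), one row to a line, values as JSON. carry_out: Moves the arm, as the interface text tells. Its arguments: {"type":"object","properties":{"rows":{"type":"array"},"fingers":{"type":"number"},"grip_force":{"type":"number"}},"required":["rows"]}

```bash
mkdir -p pics; cat > h.py <<'E'
import numpy as np,cv2
from rig import robot
def snap(n,f=None):
    c=robot.camera(n); np.savez(''+(f or n)+'.npz',**{k:np.asarray(v) for k,v in c.items()})
    cv2.imwrite('pics/'+(f or n)+'.png',c['color'][...,::-1]); return c
def load(f): return dict(np.load(''+f+'.npz'))
def ray(c,u,v,z):
    T=np.linalg.inv(c['camera_from_world']); d=T[:3,:3]@np.linalg.inv(c['K'])@[u,v,1]; o=T[:3,3]
    return o+d*(z-o[2])/d[2]
def cloud(c):
    h,w=c['depth'].shape; u,v=np.meshgrid(np.arange(w),np.arange(h)); D=c['depth']
    p=np.stack([u*D,v*D,D],-1)@np.linalg.inv(c['K']).T
    T=np.linalg.inv(c['camera_from_world']); return p@T[:3,:3].T+T[:3,3]
E
python3 -c "
from h import *
for n in('top','scene'):
  c=snap(n);print(n,c['K'][0],np.linalg.inv(c['camera_from_world']).round(3))
o=robot.get_obs();print(o['time'],o['tool_rot'],robot.tip_reach,o['grip_width'])"
```

```text
top [497.16380371   0.         315.99224099] [[-0.006 -0.99   0.142  0.268]
 [-1.     0.005 -0.008 -0.043]
 [ 0.007 -0.142 -0.99   1.687]
 [ 0.     0.     0.     1.   ]]
scene [383.34250613   0.         314.99760135] [[ 1.850e-01  7.850e-01 -5.920e-01  1.075e+00]
 [ 9.830e-01 -1.470e-01  1.120e-01 -1.540e-01]
 [ 1.000e-03 -6.020e-01 -7.980e-01  9.340e-01]
 [ 0.000e+00  0.000e+00  0.000e+00  1.000e+00]]
0.1 [ 9.92145539e-01  1.25085148e-01  3.06152487e-05 -9.66519635e-04] 0.0697 0.08700861106836032
```

View pics/top.png

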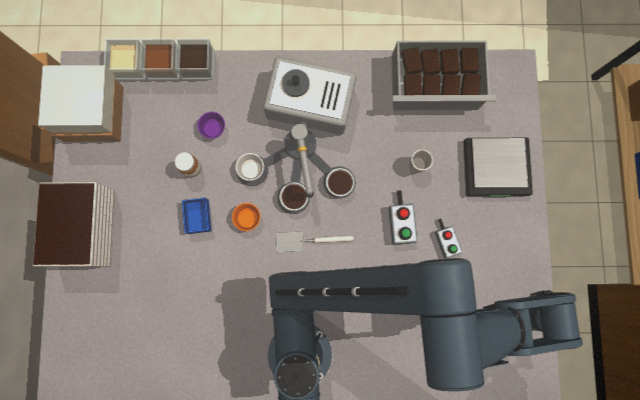

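View pics/scene.png

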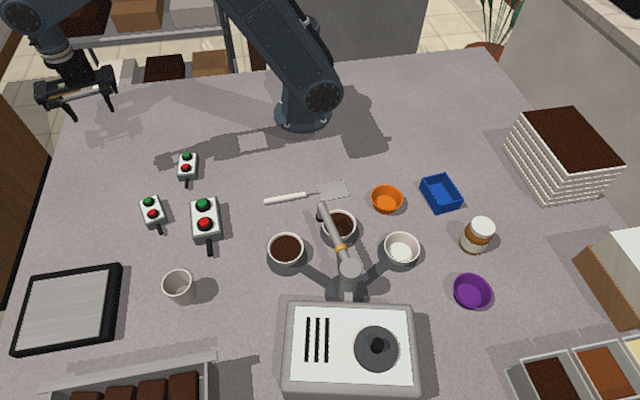

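Top view: the empty white mould is at (250,168). Its look-alikes are purple (210,125), orange (246,217) and the white cup (421,160). The filled moulds are at (294,196) and (340,181). The spout runs from the hub (299,132) to the nozzle (308,190). The largest panel is at (403,223), with green at (405,233). A smaller panel is at (448,240), and a third shows only in the scene view at (187,165).

```bash
cat > m.py <<'E'
from h import *
def ell(c,mask,roi,z,name):
    x0,y0,x1,y1=roi; m=np.zeros_like(mask); m[y0:y1,x0:x1]=mask[y0:y1,x0:x1]
    cs,_=cv2.findContours(m,cv2.RETR_EXTERNAL,cv2.CHAIN_APPROX_NONE)
    k=max(cs,key=cv2.contourArea)[:,0].astype(float)
    P=np.array([ray(c,u,v,z) for u,v in k])
    (cx,cy),r=cv2.minEnclosingCircle(P[:,:2].astype(np.float32))
    A=np.c_[2*P[:,:2],np.ones(len(P))]; s=np.linalg.lstsq(A,(P[:,:2]**2).sum(1),rcond=None)[0]
    print(name,'fit',s[:2].round(4),'r',np.sqrt(s[2]+s[0]**2+s[1]**2).round(4),'encl',round(cx,4),round(cy,4),round(r,4))
t=load('top'); s=load('scene')
for c,n,rm,gg,rg in((t,'top',(228,145,275,192),(390,222,418,245),(390,205,418,222)),(s,'scene',(375,225,425,272),(190,190,218,212),(190,212,218,236))):
    hsv=cv2.cvtColor(c['color'],cv2.COLOR_RGB2HSV); P=cloud(c)
    zz=P[...,2]
    ell(c,((zz>.036)&(zz<.056)).astype(np.uint8)*255,rm,.045,n+' mould(z)')
    ell(c,((hsv[...,1]<40)&(hsv[...,2]>165)).astype(np.uint8)*255,rm,.045,n+' mould(col)')
    g=cv2.inRange(hsv,(45,90,30),(85,255,255)); r=cv2.inRange(hsv,(0,150,80),(6,255,255))|cv2.inRange(hsv,(172,150,80),(180,255,255))
    for m,roi,q in((g,gg,'green'),(r,rg,'red')):
        x0,y0,x1,y1=roi; pz=P[y0:y1,x0:x1][m[y0:y1,x0:x1]>0]; print(q,np.median(pz,0).round(4),np.percentile(pz[:,2],[5,50,95]).round(4)); ell(c,m,roi,np.median(pz[:,2]),n+' '+q)
    b=(P[...,0]>.4)&(P[...,0]<.85)&(P[...,1]>-.2)&(P[...,1]<.15)
    m=b&(zz>.12)&(zz<.175); q=P[m]
    np.save('sp_'+n,q); vv,uu=np.nonzero(m); print('spout pts',len(q),uu.min(),uu.max(),vv.min(),vv.max(),q.min(0).round(3),q.max(0).round(3))
    # obstacles list
    for lo,hi in((.03,.2),):
        mm=((zz>lo)&(zz<hi)&(P[...,0]>.3)&(P[...,0]<1)&(abs(P[...,1])<.5)).astype(np.uint8)
        k,lab,st,_=cv2.connectedComponentsWithStats(mm)
        for i in range(1,k):
            if st[i,4]>60: p=P[lab==i]; print('  obj',st[i,:4],p.min(0).round(3),p.max(0).round(3))
E
python3 m.py; python3 -c "
import cv2
a=cv2.imread('pics/top.png')[110:260,200:470];b=cv2.imread('pics/scene.png')[150:310,130:440]
cv2.imwrite('pics/c1.png',cv2.resize(a,None,fx=2.9,fy=2.9,interpolation=2))"
```

```text
top mould(z) fit [0.6193 0.1693] r 0.0458 encl 0.6192 0.169 0.0474
top mould(col) fit [0.6293 0.1869] r 0.05 encl 0.6383 0.1883 0.0756
green [ 0.3902 -0.3488  0.0663] [0.0588 0.0663 0.0732]
top green fit [ 0.3916 -0.3486] r 0.0125 encl 0.3926 -0.3488 0.0141
red [ 0.4583 -0.3421  0.0677] [0.0613 0.0677 0.0748]
top red fit [ 0.4572 -0.3429] r 0.0121 encl 0.4576 -0.3425 0.0133
spout pts 2251 264 350 90 194 [ 0.508 -0.169  0.12 ] [0.85  0.112 0.169]
  obj [392  49  60  59] [ 0.816 -0.5    0.03 ] [ 1.    -0.307  0.13 ]
  obj [150  53  62  24] [0.941 0.306 0.03 ] [1.    0.5   0.099]
  obj [263  57  93 153] [ 0.473 -0.188  0.03 ] [0.976 0.118 0.177]
  obj [197 111  28  27] [0.721 0.256 0.03 ] [0.814 0.35  0.052]
  obj [409 149  24  23] [ 0.596 -0.441  0.03 ] [ 0.668 -0.37   0.087]
  obj [174 152  26  24] [0.591 0.339 0.031] [0.657 0.406 0.11 ]
  obj [235 153  28  28] [0.572 0.124 0.03 ] [0.666 0.216 0.054]
  obj [326 168  28  28] [ 0.518 -0.182  0.031] [ 0.613 -0.09   0.055]
  obj [181 197  29  36] [0.398 0.3   0.03 ] [0.515 0.392 0.059]
  obj [389 201  28  43] [ 0.358 -0.387  0.03 ] [ 0.5 
[... 713 characters left out ...]
 0.03 ] [0.498 0.222 0.043]
  obj [148 195  17  29] [ 0.312 -0.5    0.03 ] [ 0.41  -0.461  0.052]
  obj [189 197  33  44] [ 0.357 -0.39   0.03 ] [ 0.491 -0.304  0.07 ]
  obj [279 201 143 199] [ 0.469 -0.194  0.03 ] [0.979 0.114 0.169]
  obj [461 216  34  35] [0.596 0.335 0.03 ] [0.662 0.401 0.103]
  obj [267 232  36  33] [ 0.516 -0.186  0.03 ] [ 0.613 -0.092  0.049]
  obj [384 232  36  32] [0.572 0.118 0.03 ] [0.666 0.212 0.05 ]
  obj [161 269  34  34] [ 0.594 -0.443  0.03 ] [ 0.667 -0.374  0.083]
  obj [452 273  40  36] [0.718 0.251 0.03 ] [0.813 0.346 0.042]
  obj [508 342 101  52] [0.944 0.301 0.03 ] [1.    0.5   0.093]
  obj [119 350  98  50] [ 0.818 -0.5    0.03 ] [ 0.907 -0.311  0.125]
```

View pics/c1.png

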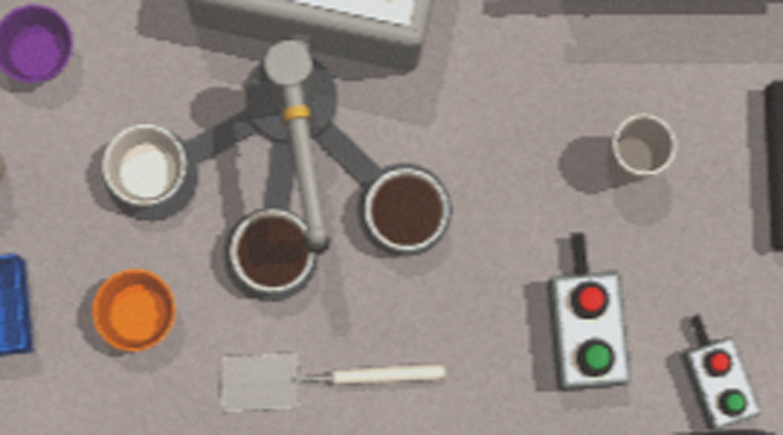

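The crop confirms the choices: the empty white mould at (145,168), the nozzle hanging between the two filled moulds at (317,240), and the largest panel with red at (591,299) and green at (596,357). Next come the hub centre and tube angle.

```bash
python3 - <<'E'
from h import *
from scipy.optimize import least_squares
for n in('top','scene'):
    c=load(n);P=cloud(c);z=P[...,2]
    roi=(P[...,0]>.44)&(P[...,0]<.74)&(P[...,1]>-.09)&(P[...,1]<.04)
    for lo,hi in((.15,.175),):
        m=(roi&(z>lo)&(z<hi)); q=P[m]; print(n,len(q),q.min(0).round(3),q.max(0).round(3))
    # tube: ribbons along x, midpoints of y
    m=roi&(z>.135)&(z<.175); q=P[m]
    for a in np.arange(.46,.74,.02):
        w=q[(q[:,0]>=a)&(q[:,0]<a+.02)]
        if len(w)>4: print(round(a+.01,2),len(w),w[:,1].min().round(3),w[:,1].max().round(3),'mid',((w[:,1].min()+w[:,1].max())/2).round(4),'zmax',np.percentile(w[:,2],90).round(3))
    # hub top colour blob circle: rays at z=.158
    k=(roi&(z>.145)&(P[...,0]>.64)).astype(np.uint8)
    cs,_=cv2.findContours(k,0,1); cc=max(cs,key=cv2.contourArea)[:,0]
    W=np.array([ray(c,*p,.158) for p in cc])[:,:2]
    print('hub encl',cv2.minEnclosingCircle(W.astype(np.float32)))
E
```

```text
top 550 [ 0.51  -0.043  0.15 ] [0.732 0.022 0.169]
0.51 30 -0.043 -0.021 mid -0.0322 zmax 0.16
0.53 43 -0.043 -0.018 mid -0.0306 zmax 0.161
0.55 44 -0.037 -0.015 mid -0.0261 zmax 0.159
0.57 44 -0.034 -0.012 mid -0.023 zmax 0.161
0.59 45 -0.031 -0.009 mid -0.0199 zmax 0.159
0.61 43 -0.028 -0.006 mid -0.0168 zmax 0.159
0.63 44 -0.025 -0.003 mid -0.0138 zmax 0.161
0.65 55 -0.025 0.004 mid -0.0107 zmax 0.162
0.67 45 -0.022 0.004 mid -0.009 zmax 0.158
0.69 88 -0.025 0.023 mid -0.0012 zmax 0.162
0.71 97 -0.025 0.022 mid -0.0015 zmax 0.165
0.73 37 -0.022 0.019 mid -0.0015 zmax 0.161
hub encl ((0.685613751411438, -0.007664443925023079), 0.047842517495155334)
scene 902 [ 0.51  -0.044  0.15 ] [0.733 0.02  0.162]
0.51 19 -0.046 -0.026 mid -0.036 zmax 0.156
0.53 68 -0.047 -0.022 mid -0.0344 zmax 0.157
0.55 60 -0.043 -0.02 mid -0.0316 zmax 0.157
0.57 63 -0.039 -0.017 mid -0.0282 zmax 0.156
0.59 69 -0.036 -0.013 mid -0.0246 zmax 0.156
0.61 64 -0.033 -0.01 mid -0.0213 zmax 0.156
0.63 72 -0.03 -0.007 mid -0.0183 zmax 0.157
0.65 99 -0.029 0.001 mid -0.0138 zmax 0.16
0.67 78 -0.026 0.0 mid -0.0128 zmax 0.156
0.69 121 -0.028 0.019 mid -0.0048 zmax 0.159
0.71 200 -0.03 0.02 mid -0.0054 zmax 0.159
0.73 153 -0.026 0.015 mid -0.0057 zmax 0.159
hub encl ((0.689848005771637, -0.010452120564877987), 0.04867478832602501)
```

```bash
cat >> h.py <<'E'
from scipy.spatial.transform import Rotation as R
H=np.array([.709,-.0035])
def pose(th,gap,r=.14,z=.185):
    th=np.radians(th); d=np.array([-np.cos(th),np.sin(th)]); p=np.array([np.sin(th),np.cos(th)])
    return [*(H+r*d-(.0205+gap)*p),z],np.degrees(np.arctan2(p[1],p[0]))
def rel(goals,frm=None):
    o=robot.get_obs(); P,Q=frm or (o['position'],o['tool_rot']); B=R.from_quat(Q)
    for xyz,yaw in goals:
        a=np.radians(yaw); G=R.from_matrix(np.array([[np.cos(a),np.sin(a),0],[np.sin(a),-np.cos(a),0],[0,0,-1]]))
        print((B.inv().apply(np.array(xyz)-P)*1000).round(1),((B.inv()*G).as_rotvec()*180/np.pi/8).round(2), 'world',np.round(xyz,3),round(yaw,1))
E
python3 -c "
from h import *
rel([pose(-8.7,.06,z=.29),pose(-8.7,.06)])"
```

```text
[ 538.6 -378.8    2.3] [-1.000e-02 -1.000e-02 -1.054e+01] world [ 0.583 -0.104  0.29 ] 98.7
[ 538.5 -378.6  107.3] [-1.000e-02 -1.000e-02 -1.054e+01] world [ 0.583 -0.104  0.185] 98.7
```

carry_out([
  [[538,-378,2,0,0,-10.5],[538,-378,2,0,0,-10.5],[538,-378,2,0,0,-10.5],[538,-378,2,0,0,-10.5],[538,-378,2,0,0,-10.5],[538,-378,2,0,0,-10.5],[538,-378,2,0,0,-10.5],[538,-378,2,0,0,-10.5],[538,-378,2,0,0,-10.5],[538,-378,2,0,0,-10.5],[538,-378,2,0,0,-10.5],[538,-378,2,0,0,-10.5],[538,-378,2,0,0,-10.5],[538,-378,2,0,0,-10.5],[538,-378,2,0,0,-10.5],[538,-378,2,0,0,-10.5],[538,-378,2,0,0,-10.5],[538,-378,2,0,0,-10.5]],
], fingers=0, grip_force=20)

```text
time: 1.9
position: [0.5817, -0.1071, 0.2903]
tool_rot: [0.655, 0.756, -0.0, -0.0]
ft_force: [-0.6, 0.3, 0.8]
grip_width: 0.0003
```

```bash
python3 -c "
from h import *
o=robot.get_obs();print(o['time'],o['q'],o['ft_force'],o['grip_width'],o['position'])
rel([pose(-8.7,.06),pose(-8.7,.01)])
snap('top','t2')
p=pose(-8.7,0); a=np.radians(p[1])"
```

```text
1.9 [-3.70838359e-01  4.84540788e-01  1.52108857e+00 -2.34480072e-04
  1.13642111e+00 -5.14459119e-01] [-0.64851882  0.28150032  0.78105946] 0.00025716254094194257 [ 0.5816826  -0.1071326   0.29026369]
[  2.7   1.6 105.3] [-0.   -0.   -0.06] world [ 0.583 -0.104  0.185] 98.7
[ 52.7   1.2 105.3] [-0.   -0.   -0.06] world [ 0.575 -0.055  0.185] 98.7
```

View pics/t2.png

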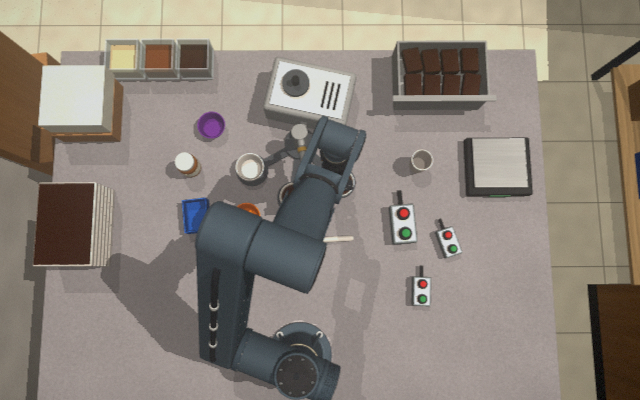

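The arm stands over the approach point, clear of the spout, and the third (small) panel shows at (422,291). The chosen panel is still the largest. Descending and closing in to a small gap.

carry_out([
  [[2,1,40,0,0,0],[2,1,80,0,0,0],[2,1,105,0,0,0],[2,1,105,0,0,0],[2,1,105,0,0,0],[20,1,105,0,0,0],[38,1,105,0,0,0],[52,1,105,0,0,0],[52,1,105,0,0,0],[52,1,105,0,0,0]],
])

```text
time: 2.95
position: [0.5761, -0.0532, 0.1858]
tool_rot: [0.653, 0.758, 0.0, 0.001]
ft_force: [0.4, 0.0, -0.6]
grip_width: 0.0007
```

```bash
python3 -c "
from h import *
o=robot.get_obs();print(o['time'],o['ft_force'],o['position'])
th=[-8.7,-6,-3,0]+list(range(5,46,5))
rel([pose(t,0) for t in th])
snap('scene','s2');import cv2;cv2.imwrite('pics/s2c.png',cv2.resize(cv2.imread('pics/s2.png')[120:330,220:470],None,fx=2.8,fy=2.8))"
```

```text
2.95 [ 0.38040161  0.02842951 -0.63081163] [ 0.57606445 -0.05316633  0.18584764]
[ 8.5 -1.1  0.8] [ 0.01  0.01 -0.03] world [ 0.574 -0.045  0.185] 98.7
[15.1 -1.9  0.8] [0.01 0.01 0.31] world [ 0.572 -0.039  0.185] 96.0
[22.5 -2.5  0.8] [0.01 0.   0.69] world [ 0.57  -0.031  0.185] 93.0
[29.9 -2.7  0.8] [0.01 0.   1.06] world [ 0.569 -0.024  0.185] 90.0
[42.2 -2.1  0.8] [0.01 0.   1.69] world [ 0.568 -0.012  0.185] 85.0
[54.5 -0.5  0.8] [0.01 0.   2.31] world [0.568 0.001 0.185] 80.0
[66.5  2.2  0.8] [0.01 0.   2.94] world [0.568 0.013 0.185] 75.0
[78.3  6.   0.8] [0.01 0.   3.56] world [0.57  0.025 0.185] 70.0
[89.7 10.7  0.8] [0.01 0.   4.19] world [0.573 0.037 0.185] 65.0
[100.6  16.5   0.8] [0.01 0.   4.81] world [0.578 0.049 0.185] 60.0
[111.   23.1   0.8] [0.01 0.   5.44] world [0.583 0.06  0.185] 55.0
[120.7  30.7   0.8] [0.01 0.   6.06] world [0.589 0.071 0.185] 50.0
[129.8  39.    0.8] [0.01 0.   6.69] world [0.596 0.081 0.185] 45.0
```

View pics/s2c.png

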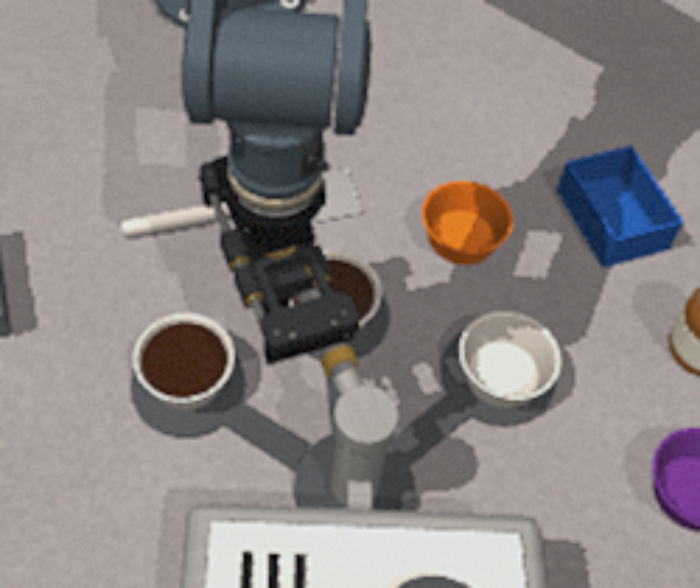

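The gripper sits over the tube with the finger beside it, and the empty mould at (510,358) is clear. Pushing along the arc.

carry_out([
  [[4,-1,1,0,0,0],[8.5,-1,1,0,0,0],[12,-1.5,1,0,0,0.15],[15,-2,1,0,0,0.3],[19,-2,1,0,0,0.5],[22.5,-2.5,1,0,0,0.7],[26,-2.5,1,0,0,0.9],[30,-2.5,1,0,0,1.1],[36,-2.5,1,0,0,1.4],[42,-2,1,0,0,1.7],[48,-1.5,1,0,0,2.0],[54.5,-0.5,1,0,0,2.3],[60.5,1,1,0,0,2.6],[66.5,2,1,0,0,2.9],[72.5,4,1,0,0,3.25],[78,6,1,0,0,3.55],[84,8,1,0,0,3.85],[90,10.5,1,0,0,4.2],[90,10.5,1,0,0,4.2],[90,10.5,1,0,0,4.2]],
])

```text
time: 5.0
position: [0.5731, 0.0368, 0.1842]
tool_rot: [0.844, 0.536, 0.0, -0.0]
ft_force: [-0.1, -0.2, 0.4]
grip_width: 0.0005
```

```bash
cat > sp.py <<'E'
from h import *
import sys
def spout(f):
    c=snap(f,sys.argv[1]+f); P=cloud(c); z=P[...,2]
    hc=np.array([.709,-.0015 if f=='top' else -.0055])
    hsv=cv2.cvtColor(c['color'],cv2.COLOR_RGB2HSV)
    # steel tube points: grey, not very dark, near tube height, outside hub
    m=(z>.148)&(z<.168)&(np.hypot(P[...,0]-hc[0],P[...,1]-hc[1])<.215)&(np.hypot(P[...,0]-hc[0],P[...,1]-hc[1])>.035)&(P[...,0]<hc[0]+.02)&(hsv[...,2]>95)
    q=P[m][:,:2]-hc; a=np.degrees(np.arctan2(q[:,1],-q[:,0])); r=np.hypot(*q.T)
    print(f,len(q))
    for lo in np.arange(.03,.21,.02):
        k=(r>=lo)&(r<lo+.02)
        if k.sum()>4: print('  r',round(lo+.01,2),k.sum(),np.percentile(a[k],[3,50,97]).round(1))
spout('top');spout('scene')
E
python3 sp.py a; python3 -c "
from h import *
o=robot.get_obs();print(o['time'],o['ft_force'],o['position'])
rel([pose(t,0) for t in range(25,66,5)])
cv2.imwrite('pics/ac.png',cv2.resize(cv2.imread('pics/ascene.png')[170:330,260:460],None,fx=3,fy=3))"
```

```text
top 0
scene 144
  r 0.04 53 [11.4 25.5 38.9]
  r 0.06 85 [12.2 25.8 38.1]
  r 0.08 6 [23.8 30.2 33.2]
5.1 [-0.62413304 -0.36144833 -0.34230328] [0.57312153 0.03652181 0.18422783]
[ 0.7  0.1 -0.8] [-0.   -0.   -0.03] world [0.573 0.037 0.185] 65.0
[12.9 -1.2 -0.8] [-0.  -0.   0.6] world [0.578 0.049 0.185] 60.0
[25.3 -1.5 -0.8] [-0.   -0.    1.22] world [0.583 0.06  0.185] 55.0
[37.6 -0.6 -0.8] [-0.   -0.    1.85] world [0.589 0.071 0.185] 50.0
[49.8  1.3 -0.8] [-0.   -0.    2.47] world [0.596 0.081 0.185] 45.0
[61.8  4.3 -0.8] [-0.  -0.   3.1] world [0.603 0.091 0.185] 40.0
[73.4  8.3 -0.7] [-0.   -0.    3.72] world [0.612 0.099 0.185] 35.0
[84.7 13.3 -0.7] [-0.   -0.    4.35] world [0.621 0.107 0.185] 30.0
[95.5 19.3 -0.7] [-0.   -0.    4.97] world [0.631 0.115 0.185] 25.0
```

View pics/ac.png

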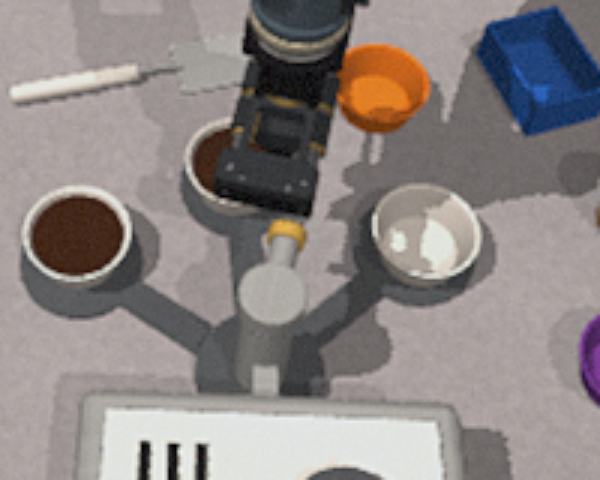

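The tube, with its orange ring at (287,235), follows the finger and stands at about 25.5° as expected. Continuing to about 57°.

carry_out([
  [[6,-0.5,0,0,0,0.3],[13,-1,0,0,0,0.6],[19,-1.5,0,0,0,0.9],[25,-1.5,0,0,0,1.2],[31.5,-1,0,0,0,1.55],[37.5,-0.5,0,0,0,1.85],[43.5,0.5,0,0,0,2.15],[50,1.5,0,0,0,2.5],[56,3,0,0,0,2.8],[62,4.5,0,0,0,3.1],[66,5.5,0,0,0,3.35],[70,7,0,0,0,3.55],[73.5,8.5,0,0,0,3.7],[76,9.5,0,0,0,3.85],[78,10,0,0,0,3.95],[78,10,0,0,0,3.95],[78,10,0,0,0,3.95]],
])

```text
time: 6.8
position: [0.6156, 0.1028, 0.1842]
tool_rot: [0.958, 0.285, 0.0, -0.0]
ft_force: [0.1, -1.2, -0.3]
grip_width: 0.0003
```

```bash
python3 -c "
from h import *
o=robot.get_obs();print(o['time'],o['ft_force'],o['position'],o['q'])
rel([pose(57,0),pose(57,.08),pose(57,.08,z=.3),pose(57,.25,z=.3)])"
```

```text
6.8 [ 0.08445259 -1.22083807 -0.34653367] [0.61564165 0.10284149 0.18418543] [-1.34167677e-02  6.58884837e-01  1.52683782e+00  4.77358639e-04
  9.55491267e-01  9.78165403e-01]
[-0.1  0.  -0.8] [-0.   -0.    0.02] world [0.616 0.103 0.185] 33.0
[-80.1  -0.2  -0.9] [-0.   -0.    0.02] world [0.548 0.059 0.185] 33.0
[ -80.1   -0.2 -115.9] [-0.   -0.    0.02] world [0.548 0.059 0.3  ] 33.0
[-250.1   -0.7 -115.9] [-0.   -0.    0.02] world [ 0.406 -0.033  0.3  ] 33.0
```

carry_out([
  [[-20,0,0,0,0,0],[-50,0,0,0,0,0],[-80,0,0,0,0,0],[-110,0,-40,0,0,0],[-150,0,-80,0,0,0],[-190,0,-115,0,0,0],[-225,0,-115,0,0,0],[-250,0,-115,0,0,0],[-250,0,-115,0,0,0],[-250,0,-115,0,0,0]],
])

```text
time: 7.8
position: [0.4069, -0.0341, 0.2997]
tool_rot: [0.959, 0.285, 0.001, 0.0]
ft_force: [0.3, -0.6, 0.3]
grip_width: 0.0007
```

```bash
python3 sp.py b; python3 -c "
from h import *
a=cv2.imread('pics/btop.png')[100:240,200:370];b=cv2.imread('pics/bscene.png')[170:310,280:450]
cv2.imwrite('pics/bc.png',cv2.resize(np.hstack([a,b]),None,fx=2.35,fy=2.35,interpolation=2))"
```

```text
top 335
  r 0.04 28 [42.8 55.4 67. ]
  r 0.06 50 [42.6 55.5 68.1]
  r 0.08 38 [50.3 56.3 64.4]
  r 0.1 38 [51.9 56.5 62.5]
  r 0.12 42 [52.3 57.3 61.8]
  r 0.14 37 [53.9 56.8 60.9]
  r 0.16 38 [53.8 56.8 60.3]
  r 0.18 41 [54.1 57.3 60.7]
  r 0.2 23 [55.2 57.9 60.5]
scene 549
  r 0.04 52 [45.3 60.3 71.6]
  r 0.06 88 [45.  59.4 69.5]
  r 0.08 64 [50.4 58.5 64.2]
  r 0.1 69 [52.3 58.7 63. ]
  r 0.12 64 [53.6 58.6 62.5]
  r 0.14 64 [54.4 58.6 62. ]
  r 0.16 60 [54.6 58.3 61.5]
  r 0.18 65 [55.  58.6 61.2]
  r 0.2 23 [55.4 58.5 61.4]
```

View pics/bc.png

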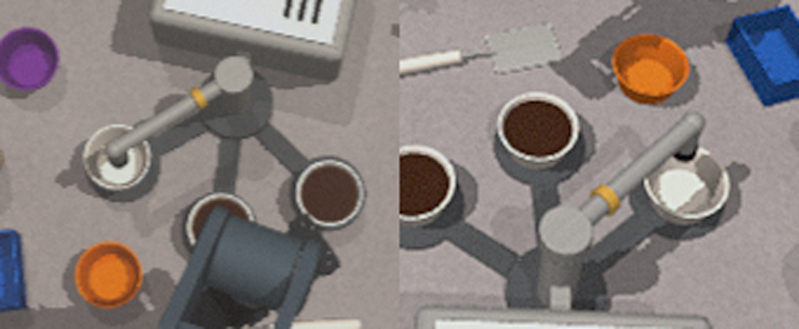

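The nozzle is now over the empty mould in both views (top (117,155), scene (687,150)), but not yet in the middle. Next is the remaining angle, taken within each view so that calibration bias cancels.

```bash
cat > nz.py <<'E'
from h import *
import sys
pre=sys.argv[1]
for f in('top','scene'):
    c=load(pre+f);P=cloud(c);z=P[...,2];c0=load(f)
    hsv=cv2.cvtColor(c['color'],cv2.COLOR_RGB2HSV)
    # mould centre from first images, mask z band, and gradient-free colour rim
    P0=cloud(c0);m0=((P0[...,2]>.03)&(P0[...,2]<.06)&(np.hypot(P0[...,0]-.619,P0[...,1]-.167)<.06)).astype(np.uint8)
    cs,_=cv2.findContours(m0,0,1);k=max(cs,key=cv2.contourArea)
    (eu,ev),ax,_=cv2.fitEllipse(k); M=ray(c0,eu,ev,.045)[:2]
    hc=np.array([.709,-.0015 if f=='top' else -.0055])
    # tube silhouette: pixels cast to z=.145
    d=np.hypot(P[...,0]-hc[0],P[...,1]-hc[1])
    m=(z>.125)&(z<.17)&(d>.04)&(d<.18)&(P[...,1]>.01)&(P[...,0]<.7)&(hsv[...,2]>60)
    vv,uu=np.nonzero(m);Q=np.array([ray(c,u,v,.147) for u,v in zip(uu,vv)])[:,:2]
    vx,vy,x0,y0=cv2.fitLine(Q.astype(np.float32),cv2.DIST_HUBER,0,.01,.01).ravel()
    if vy<0: vx,vy=-vx,-vy
    n=np.array([vy,-vx])  # right-hand normal; +: towards +x
    e=M-[x0,y0]; print(f,'mould',M.round(4),'axes mm/px',np.round(ax,1),'tube ang',np.degrees(np.arctan2(vy,-vx)).round(2),'lateral mould off line mm',(1000*e@n).round(1),'hub off line',(1000*(hc-[x0,y0])@n).round(1),'mould ang',np.degrees(np.arctan2(M[1]-hc[1],hc[0]-M[0])).round(2),'r',np.hypot(*(M-hc)).round(4))
    dk=(hsv[...,2]<70)&(hsv[...,1]<90)&(z>.07)&(z<.135)&(np.hypot(P[...,0]-M[0],P[...,1]-M[1])<.05)
    p=P[dk]; print('  nozzle dark',len(p), p.min(0).round(3) if len(p) else '',p.max(0).round(3) if len(p) else '',p.mean(0).round(4) if len(p) else '')
    vv,uu=np.nonzero(dk); print('  px',uu.min(),uu.max(),vv.min(),vv.max()) if len(uu) else 0
E
python3 nz.py b
```

```text
top mould [0.6192 0.1693] axes mm/px [26.7 27.3] tube ang 58.02 lateral mould off line mm 14.8 hub off line 0.5 mould ang 62.26 r 0.193
  nozzle dark 7 [0.595 0.148 0.086] [0.601 0.164 0.106] [0.5975 0.1552 0.0994]
  px 248 253 168 170
scene mould [0.6214 0.1637] axes mm/px [30.5 35.8] tube ang 57.99 lateral mould off line mm 15.7 hub off line 0.3 mould ang 62.64 r 0.1905
  nozzle dark 15 [0.608 0.145 0.092] [0.622 0.171 0.105] [0.616  0.1565 0.099 ]
  px 397 406 232 238
```

```bash
python3 -c "
from h import *
rel([pose(57,.19,z=.3),pose(57,.08),pose(57,.01),pose(57,0),pose(59,0),pose(60,0),pose(61.5,0)])"
```

```text
[58.8 -1.1 -0.5] [ 0.01 -0.01  0.02] world [ 0.456 -0.001  0.3  ] 33.0
[168.7  -0.8 114.7] [ 0.01 -0.01  0.02] world [0.548 0.059 0.185] 33.0
[238.7  -0.6 114.8] [ 0.01 -0.01  0.02] world [0.607 0.097 0.185] 33.0
[248.7  -0.5 114.8] [ 0.01 -0.01  0.02] world [0.616 0.103 0.185] 33.0
[253.6  -1.1 114.8] [ 0.01 -0.01  0.27] world [0.619 0.106 0.185] 31.0
[256.   -1.4 114.8] [ 0.01 -0.01  0.4 ] world [0.621 0.107 0.185] 30.0
[259.7  -1.7 114.8] [ 0.01 -0.01  0.59] world [0.624 0.11  0.185] 28.5
```

carry_out([
  [[40,0,20,0,0,0],[80,0,50,0,0,0],[120,0,85,0,0,0],[165,0,115,0,0,0],[200,0,115,0,0,0],[225,0,115,0,0,0],[238,0,115,0,0,0],[242,0,115,0,0,0],[246,-0.5,115,0,0,0],[249,-0.5,115,0,0,0],[251,-1,115,0,0,0.1],[252.5,-1,115,0,0,0.2],[254,-1,115,0,0,0.3],[255,-1.5,115,0,0,0.35],[256,-1.5,115,0,0,0.4],[257,-1.5,115,0,0,0.45],[258,-1.5,115,0,0,0.5],[259,-1.5,115,0,0,0.55],[260,-1.5,115,0,0,0.6],[260,-1.5,115,0,0,0.6]],
])

```text
time: 9.9
position: [0.623, 0.1098, 0.1841]
tool_rot: [0.97, 0.245, -0.0, -0.0]
ft_force: [-2.7, 0.0, 0.3]
grip_width: 0.0006
```

carry_out([
  [[-10,0,0,0,0,0],[-40,0,0,0,0,0],[-80,0,0,0,0,0],[-110,0,-40,0,0,0],[-150,0,-80,0,0,0],[-190,0,-115,0,0,0],[-225,0,-115,0,0,0],[-250,0,-115,0,0,0],[-250,0,-115,0,0,0],[-250,0,-115,0,0,0]],
])

```text
time: 10.9
position: [0.4039, -0.0099, 0.3]
tool_rot: [0.97, 0.244, 0.002, 0.001]
ft_force: [1.0, -0.7, 0.4]
grip_width: 0.0006
```

```bash
python3 sp.py c|grep -v zz >/dev/null; python3 nz.py c; python3 -c "
from h import *
a=cv2.imread('pics/ctop.png')[130:200,220:305];b=cv2.imread('pics/cscene.png')[205:275,350:435]
cv2.imwrite('pics/cc.png',cv2.resize(np.hstack([a,b]),None,fx=4.6,fy=4.6,interpolation=2))
rel([([.4,-.349,.25],14),([.392,-.3485,.15],14)]);o=robot.get_obs();print(o['time'],o['ft_force'])"
```

```text
top mould [0.6192 0.1693] axes mm/px [26.7 27.3] tube ang 62.05 lateral mould off line mm 1.4 hub off line 0.7 mould ang 62.26 r 0.193
  nozzle dark 11 [0.604 0.155 0.096] [0.612 0.173 0.107] [0.6079 0.1637 0.102 ]
  px 245 251 165 167
scene mould [0.6214 0.1637] axes mm/px [30.5 35.8] tube ang 61.93 lateral mould off line mm 2.7 hub off line 0.3 mould ang 62.64 r 0.1905
  nozzle dark 23 [0.623 0.15  0.095] [0.633 0.172 0.106] [0.6273 0.16   0.0995]
  px 400 409 236 241
[-165.5  296.4   49.8] [ 0.01 -0.02  1.8 ] world [ 0.4   -0.349  0.25 ] 14
[-172.5  292.   149.8] [ 0.01 -0.02  1.8 ] world [ 0.392 -0.348  0.15 ] 14
11.0 [-1.41048536  0.48012338 -0.75753061]
```

View pics/cc.png

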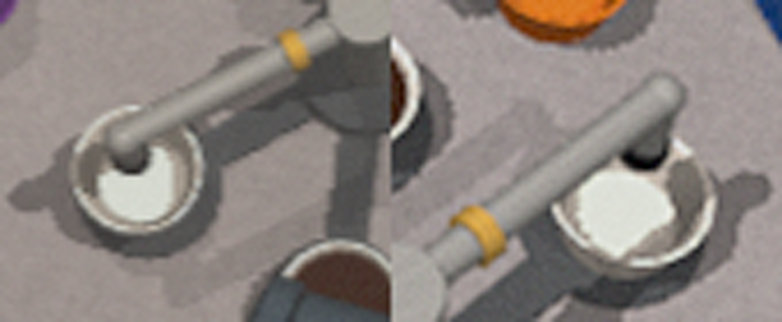

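Both views show the nozzle over the mould with about 2 mm of swing left (1.4 mm top, 2.7 mm scene). I'll repeat the approach with a 1.5 mm further nudge at the finger.

carry_out([
  [[40,0,20,0,0,0],[80,0,50,0,0,0],[120,0,85,0,0,0],[165,0,115,0,0,0],[200,0,115,0,0,0],[225,0,115,0,0,0],[238,0,115,0,0,0],[243,0,115,0,0,0],[247,0,115,0,0,0],[249,0,115,0,0,0],[250,0,115,0,0,0],[250.5,0,115,0,0,0.03],[251,0,115,0,0,0.05],[251.5,0,115,0,0,0.08],[251.5,0,115,0,0,0.08],[251.5,0,115,0,0,0.08]],
])

```text
time: 12.6
position: [0.624, 0.11, 0.1844]
tool_rot: [0.971, 0.24, -0.0, -0.0]
ft_force: [-2.2, -0.3, 0.8]
grip_width: 0.0003
```

carry_out([
  [[-10,0,0,0,0,0],[-40,0,0,0,0,0],[-80,0,0,0,0,0],[-110,0,-40,0,0,0],[-150,0,-80,0,0,0],[-190,0,-115,0,0,0],[-225,0,-115,0,0,0],[-250,0,-115,0,0,0],[-250,0,-115,0,0,0],[-250,0,-115,0,0,0]],
])

```text
time: 13.6
position: [0.4035, -0.0064, 0.2997]
tool_rot: [0.971, 0.239, 0.001, 0.0]
ft_force: [0.2, 0.2, 0.4]
grip_width: 0.0004
```

```bash
python3 sp.py d >/dev/null; python3 nz.py d; python3 -c "
from h import *
rel([([.392,-.3485,.25],14),([.392,-.3485,.15],14)]);o=robot.get_obs();print(o['time'],o['ft_force'],o['q'])"
```

```text
top mould [0.6192 0.1693] axes mm/px [26.7 27.3] tube ang 62.68 lateral mould off line mm -0.1 hub off line 1.3 mould ang 62.26 r 0.193
  nozzle dark 10 [0.608 0.155 0.095] [0.619 0.174 0.104] [0.6111 0.162  0.0995]
  px 245 251 163 166
scene mould [0.6214 0.1637] axes mm/px [30.5 35.8] tube ang 61.97 lateral mould off line mm 1.6 hub off line -0.7 mould ang 62.64 r 0.1905
  nozzle dark 21 [0.623 0.151 0.094] [0.633 0.176 0.104] [0.6283 0.1615 0.0996]
  px 401 410 236 241
[-170.3  297.2   49.4] [ 0.01 -0.01  1.72] world [ 0.392 -0.348  0.25 ] 14
[-170.5  297.1  149.4] [ 0.01 -0.01  1.72] world [ 0.392 -0.348  0.15 ] 14
13.7 [-1.29352069  0.18800684  0.42439777] [-2.93570107e-01  2.17577455e-01  1.94495445e+00  5.01267267e-04
  9.77142486e-01  7.92910084e-01]
```

The nozzle is centred to within 0 to 2 mm. Now to a point above the green button. The measured green-to-red spacing of 66 mm fits the largest panel.

carry_out([
  [[-30,45,10,0,0,0.3],[-60,90,20,0,0,0.6],[-90,140,30,0,0,0.9],[-115,185,40,0,0,1.2],[-140,230,50,0,0,1.5],[-160,270,50,0,0,1.7],[-170,297,50,0,0,1.7],[-170,297,50,0,0,1.7],[-170,297,50,0,0,1.7],[-170,297,90,0,0,1.7],[-170,297,125,0,0,1.7],[-170,297,140,0,0,1.7],[-170,297,149,0,0,1.7],[-170,297,149,0,0,1.7],[-170,297,149,0,0,1.7]],
])

```text
time: 15.2
position: [0.3914, -0.3478, 0.1508]
tool_rot: [0.992, 0.124, 0.0, 0.0]
ft_force: [0.2, 0.4, 0.7]
grip_width: 0.0003
```

```bash
python3 -c "
from h import *
o=robot.get_obs();print(o['time'],o['ft_force'],o['position'])
rel([([.392,-.3485,.137],14)])
s=snap('scene','e')
cv2.imwrite('pics/ec.png',cv2.resize(cv2.imread('pics/e.png')[150:260,140:280],None,fx=4,fy=4,interpolation=2))"
```

```text
15.2 [0.2249666  0.44139805 0.73141566] [ 0.39142758 -0.3477822   0.15079593]
[ 0.4  0.8 13.8] [ 0.01 -0.    0.02] world [ 0.392 -0.348  0.137] 14
```

View pics/ec.png

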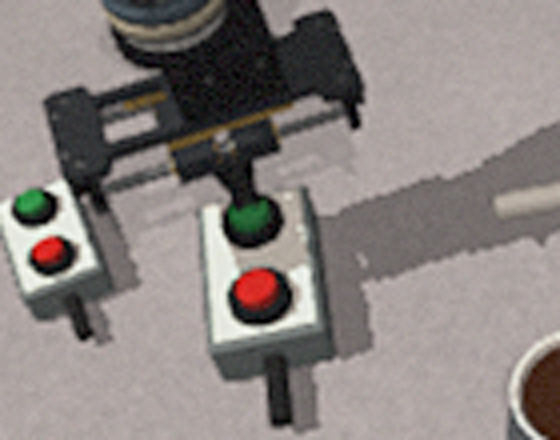

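The fingertip stands over the green button of the largest box at (250,215), with red at (258,290) clear. Pressing in small steps.

carry_out([
  [[0,1,5,0,0,0],[0,1,9,0,0,0],[0,1,12,0,0,0],[0,1,14,0,0,0],[0,1,16,0,0,0],[0,1,17,0,0,0],[0,1,18,0,0,0],[0,1,18,0,0,0],[0,1,18,0,0,0]],
])

```text
time: 16.15
position: [0.391, -0.3491, 0.1324]
tool_rot: [0.992, 0.123, -0.0, 0.0]
ft_force: [-1.1, -0.1, 4.0]
grip_width: 0.0004
```

carry_out([
  [[0,0,0.5,0,0,0],[0,0,1,0,0,0],[0,0,1.5,0,0,0],[0,0,2,0,0,0],[0,0,2,0,0,0],[0,0,2,0,0,0]],
])

```text
time: 16.75
position: [0.391, -0.3492, 0.131]
tool_rot: [0.992, 0.123, 0.0, 0.0]
ft_force: [-1.7, 0.7, 10.3]
grip_width: 0.0003
```

carry_out([
  [[0,0,0.5,0,0,0],[0,0,1,0,0,0],[0,0,1,0,0,0],[0,0,1,0,0,0]],
])

```text
time: 17.15
position: [0.391, -0.3491, 0.1309]
tool_rot: [0.992, 0.123, 0.0, 0.0]
ft_force: [-3.9, 2.2, 17.0]
grip_width: 0.0007
```

The finger no longer moves down while the force rises to 17 N, so the button has bottomed. Release and draw back up.

carry_out([
  [[0,0,-3,0,0,0],[0,0,-10,0,0,0],[0,0,-30,0,0,0],[0,0,-70,0,0,0],[0,0,-110,0,0,0],[0,0,-150,0,0,0],[-40,30,-160,0,0,0],[-80,60,-160,0,0,0],[-120,90,-160,0,0,0],[-150,120,-160,0,0,0],[-150,120,-160,0,0,0],[-150,120,-160,0,0,0],[-150,120,-160,0,0,0]],
])

```text
time: 18.45
position: [0.2753, -0.5008, 0.2887]
tool_rot: [0.992, 0.123, 0.0, -0.001]
ft_force: [0.2, 0.1, 0.4]
grip_width: 0.0005
```

```bash
python3 sp.py g>/dev/null; python3 nz.py g; python3 -c "
from h import *
o=robot.get_obs();print(o['time'],o['ft_force'],o['position'],abs(np.array(o['joint_velocities'])).max())
c=load('gscene');P=cloud(c);hsv=cv2.cvtColor(c['color'],cv2.COLOR_RGB2HSV)
g=cv2.inRange(hsv,(45,90,30),(85,255,255))>0;g[:, :185]=0;g[:,225:]=0;print('green z',np.median(P[g],0),g.sum())"
```

```text
top mould [0.6192 0.1693] axes mm/px [26.7 27.3] tube ang 63.07 lateral mould off line mm -1.0 hub off line 1.7 mould ang 62.26 r 0.193
  nozzle dark 7 [0.606 0.154 0.095] [0.614 0.17  0.109] [0.6095 0.1613 0.1035]
  px 246 251 164 166
scene mould [0.6214 0.1637] axes mm/px [30.5 35.8] tube ang 62.18 lateral mould off line mm 1.5 hub off line 0.0 mould ang 62.64 r 0.1905
  nozzle dark 23 [0.623 0.151 0.093] [0.633 0.176 0.105] [0.6292 0.1621 0.0993]
  px 401 410 236 241
18.55 [-0.46626905 -0.05056545  0.34646957] [ 0.27573845 -0.50063161  0.28898253] 0.005630839708894762
green z [ 0.39000591 -0.35084969  0.0638533 ] 109
```

View pics/gtop.png

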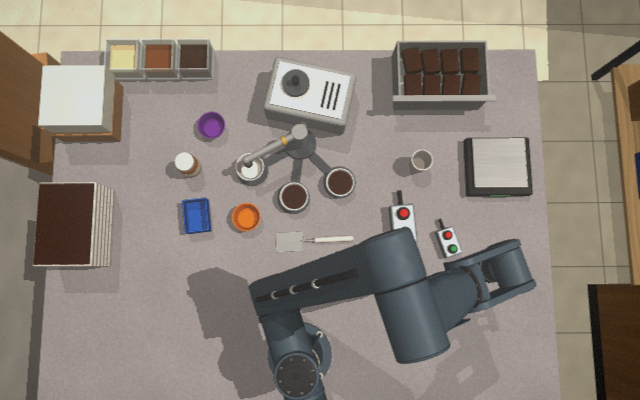

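The spout stands over the white mould at (250,168), the filled moulds, tub, spatula, jar and cup look unmoved, and the arm is clear.

```bash
python3 -c "
from rig import robot
robot.hand_in()"
```

```text
the job is handed in; nothing more can be done
```

The spout nozzle now hangs over the empty white mould. The green button on the largest control box was then pressed fully down and let go. The arm drew back and I handed the job in at about 18.6 s, well under the 51 s limit.

- **Spout:** I pushed it round about 71° with a shut fingertip, without gripping it, in three gentle pushes of about 3 N at most. The last check put the mould's centre 1.0 mm to one side of the tube's line in the top view and 1.5 mm to the other side in the scene view. The two views disagree by about the calibration error.
- **Reach of the nozzle:** I did not measure its lower end directly along the tube. Its position over the mould rests on the given 190 mm and a measured mould distance of 190–193 mm.
- **Green button:** The fingertip stopped moving down while the force rose to 17 N, well past the 5 N needed, so it reached the bottom. After release its top measured 63.9 mm high, against 65.9 mm before. I put that down to depth noise, though it leaves a small doubt about a full return.
- **Everything else:** In the last top picture the moulds, tub, spatula, jar and cup look unmoved. The arm hid part of the control box there, but the red button is visible and was not touched. The force reading was back to about zero.

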